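Stack the red coasters in the clear tube up to the brass band

TASK

After the meal, put the two red coasters away: set them flat in the clear coaster tube, one on top of the other, so that the stack comes up to the brass band. Leave the thinner yellow coaster where it lies.

Things in the scene. Friction and masses are not known exactly. Their poses are not given: they have to be found in the camera images.
- red_coaster_a: red lacquered wooden coaster, a plain solid disc 60 mm in diameter and 18 mm thick, about 36 g, lying flat and loose on the table. Origin: centre of its underside; z is up through the disc. It and red_coaster_b are alike; either may go in first.
- red_coaster_b: red lacquered wooden coaster, a plain solid disc 60 mm in diameter and 18 mm thick, about 36 g, lying flat and loose on the table. Origin: centre of its underside; z is up through the disc. It and red_coaster_a are alike.
- tube: clear, milky-looking plastic coaster tube, upright, open at the top, fixed, on a dark wooden foot 112 mm wide, 6 mm high. Bore 84 mm, walls 4 mm; above the table: inner floor 8 mm, rim 54 mm, brass band outside at 41 to 47 mm, 98 mm across (the mark; two red coasters reach 44 mm). A coaster let go level at the rim drops flat. Origin: centre of the foot's underside, on the table; z up along the axis.
- yellow_coaster: yellow lacquered wooden coaster, a disc 60 mm in diameter and only 10 mm thick, loose on the table; not wanted in the tube. Origin: centre of its underside; z is up.

How it is judged:
At the end, for the whole second after the job is handed in: Both red coasters lie in the tube, within 15 mm of its axis and 10 degrees of level, one within 5 mm of the inner floor, the other on it with its top within 5 mm of the middle of the brass band; both at rest; the yellow coaster within 20 mm of its start (horizontal distance between each of red_coaster_a, red_coaster_b and tube below 0.015 m and angle between each of red_coaster_a, red_coaster_b's own z axis and vertical below 0.17 rad and linear speed of each of red_coaster_a, red_coaster_b below 0.02 m/s and ((z of red_coaster_a in the frame of tube between 0.003 and 0.013 m and z of red_coaster_b in the frame of tube between 0.021 and 0.031 m) or (z of red_coaster_b in the frame of tube between 0.003 and 0.013 m and z of red_coaster_a in the frame of tube between 0.021 and 0.031 m)) and distance of yellow_coaster from where it was at the start of the episode below 0.02 m); the robot touches nothing.
It fails at once if the yellow coaster is moved by more than 20 mm (distance of yellow_coaster from where it was at the start of the episode above 0.02 m).
It also fails if it takes over 48 s, if anything falls off the work surface, if the arm or the gripper's body presses on something with over 40 N, if the wrist force passes 120 N, or if a joint passes its speed limit or range.

ROBOT

A 6-joint arm with a two-finger parallel gripper is mounted at the origin on the work surface. World frame = base frame: x ahead of the robot, y to its left, z up, the work surface at z = 0. Lengths are in m, angles in rad, forces in N, time in s.
With the tool pointing down it reaches from about 0.3 to 0.75 m from the base axis. Payload 8.5 kg.
Tool frame: the origin (TCP) lies on the centre line of the jaws, within the pads' length; the fingertips stand 14 mm ahead of it and the grasp point (between the pads) lies 5 mm behind it (robot.tcp_to_tips is the distance from the TCP to the fingertips, in m); z points along the fingers, x is the direction in which the jaws open and shut, and the axes are right-handed (so a half turn about z gives the same grasp; the last joint's range is limited). The gripper opens to 88 mm and grips with 3 to 60 N. Pads are 18 mm wide; open, the fingers measure 123 mm over their backs; the gripper's body (75 mm by 187 mm) begins 45 mm behind the grasp point.
Start: joints at [0.949, 0.381, 1.297, -0, 1.464, -0.215], TCP at [0.218, 0.505, 0.253] pointing down, gripper open.
Joint ranges: [-3.11, 3.11], [-0.89, 2.33], [0.22, 2.48], [-1.42, 4.56], [0.17, 2.85], [-2.88, 2.88]. Speed limits (rad/s): [2.39, 2.39, 3.14, 3.14, 3.14, 3.14].

INTERFACE

Orientations are given as a unit quaternion [w, x, y, z].
In Python, from workcell import robot gives the robot as it stands.
- The arm moves only by the tool arm_command, never from a script. Its argument "rows" is a list of rows, each a list of 7 numbers: the closure, from 0 (fully open) to 1 (shut), then the shift along the tool's x, y, z scaled (see below), then the turn, a rotation vector about the tool's x, y, z scaled (see below). In form: [[fingers, dx, dy, dz, wx, wy, wz], ...]. A call has 1 to 8 rows; each row is the pose to reach, as a shift and turn from the pose commanded when the call began, along the tool's axes at that moment; what a row does not reach only later rows make up. The controller multiplies each number of a shift by 800 mm and each number of a turn by 45 degrees. A row lasts 1/12 s, in which the tool goes at most 41.7 mm and 7.16 degrees, less where a joint would pass 70% of its speed; a pose out of reach is approached as far as the arm can. A call with a number of a shift or a turn outside -1 to 1 is refused whole. A call with a gripper value outside its range is refused whole. The fingers move at their own pace and stop on an object; "force" is the grip in N (left out, the last holds). Time passes only in rows, so rows that repeat a pose let the fingers close. It gives the time, the measured TCP pose, the force and the opening at its end, in the units of the state.
- robot.observe(): the state, without advancing time (a new reading comes with each control period).
- robot.grab_frame(name): name is "side" or "top"; returns the picture (480x640x3 uint8, red, green, blue); there is no depth.
- robot.camera_info(name): a dict with "fx", "fy", "cx", "cy" (pixels), "xyz" and "orientation" of the camera in the world. Camera axes: x right, y up, looking along -z (the intrinsics and any distortion apply to the point x, -y, -z); pixel columns grow to the right and rows downward; lengths in m; the calibration is good to about 2 mm. A picture is of the moment at which its call begins. camera_info takes no time and is no camera call.
- robot.close_job(): hands the job in, once; it reports no verdict.
The state is a dict: "time_s": time; "q": joint angles; "joint_velocities": joint speeds; "tau": joint torques, N m; "position": TCP position; "tcp_rot": TCP orientation; "contact_force": force on the tool from outside, world axes, zero at the start; "ft_torque": the same for the moment, N m; "finger_gap": finger opening in m.
Only numpy, scipy, OpenCV 4.12 (cv2) and the standard library are available. Lean on these libraries where they do the work, as an engineer would, in place of code of your own. Each camera call takes 0.05 s, during which the arm holds its last target. There are 200 camera calls.

## Working session

There is one attempt and no reset: what is moved stays moved. The work goes in short steps, Python scripts to look and compute and a tool call to move; the robot and the scene stay as the last step left them, time stands still between calls to the robot, and variables do not carry over. Pictures are saved under pics/ and viewed, about 8 in all and at most 12, crops included, and the job is handed in when it is done.

Besides the shell and the picture viewer there is one more tool, called after "Emit:" as a command line: name --pt "numbers of a row" for each row, then --argument value for the rest. arm_command: Moves the arm, as the interface text tells. Shifts and turns lie within -1 to 1; 1 stands for 800 mm of shift or 45 degrees of turn. Its arguments: {"type":"object","properties":{"rows":{"type":"array"},"force":{"type":"number"}},"required":["rows"]}

```bash
mkdir -p pics; ls; python3 - <<'E'
from workcell import robot
import cv2
for n in("side","top"):
    cv2.imwrite(f"pics/{n}0.png",robot.grab_frame(n)[:,:,::-1]); print(robot.camera_info(n))
print(robot.observe(),robot.tcp_to_tips)
E
```

```text
pics
{'fx': 580.9435218404612, 'fy': 580.9435218404612, 'cx': 318.21975214082437, 'cy': 248.27945860524486, 'xyz': array([ 0.1505858 , -0.50328867,  0.80649267]), 'orientation': array([ 0.88775677,  0.33054552, -0.11093877, -0.30053314])}
{'fx': 445.4920491397591, 'fy': 445.4920491397591, 'cx': 313.51384823054445, 'cy': 244.0270323252894, 'xyz': array([0.50944732, 0.00969112, 0.80260987]), 'orientation': array([-0.7000248 , -0.03142659,  0.00522437,  0.71340757])}
{'time_s': 0.1, 'q': array([ 9.48720423e-01,  3.81159249e-01,  1.29813429e+00, -2.60415295e-05,
        1.46358793e+00, -2.15313581e-01]), 'joint_velocities': array([-0.00184584, -0.00122361, -0.00352353,  0.00206218,  0.00068714,
       -0.0013202 ]), 'tau': array([ 3.98548014e-03, -4.38647246e+01, -2.24912649e+01,  7.14640156e-02,
        3.42026039e-02, -1.13181450e-04]), 'position': array([0.21748481, 0.50493487, 0.25220014]), 'tcp_rot': array([ 2.43130163e-04,  8.35354640e-01,  5.49711025e-01, -5.96921973e-04]), 'contact_force': array([ 0.5497791 , -0.18562379,  0.03884565]), 'ft_torque': array([ 0.0271018 , -0.01303388,  0.0324594 ]), 'finger_gap': 0.0879104807654679} 0.014
```

View pics/top0.png

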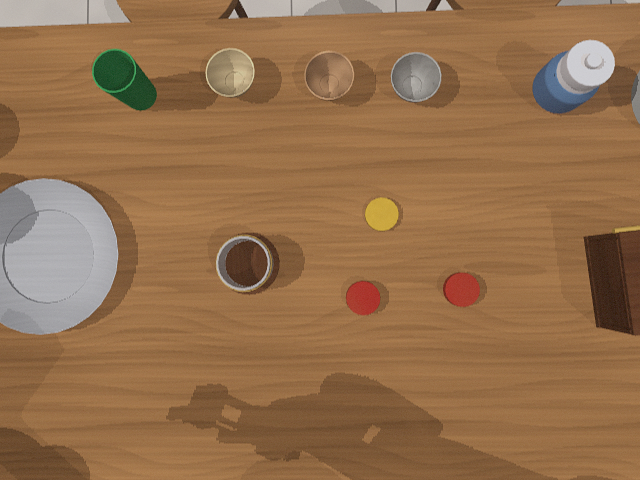

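View pics/side0.png

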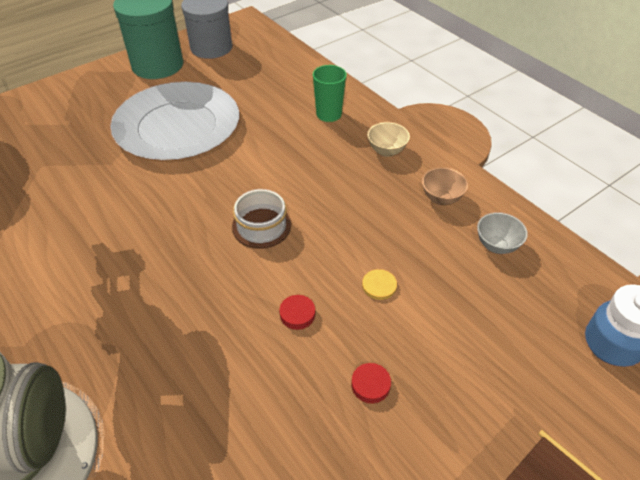

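The top view shows the reds at about (364,298) and (462,289), the yellow at (382,214) and the tube rim near (245,263). In the side view the tube is at (260,208). I'll turn these into positions and enlarge the tube.

```bash
cat > h.py <<'E'
import numpy as np, cv2
from workcell import robot
from scipy.spatial.transform import Rotation as R
def rot(q): return R.from_quat(np.r_[q[1:],q[0]])
def world(cam,u,v,z):
    c=robot.camera_info(cam); d=rot(c["orientation"]).apply([(u-c["cx"])/c["fx"],-(v-c["cy"])/c["fy"],-1])
    p=c["xyz"]; return p+d*(z-p[2])/d[2]
def pix(cam,p):
    c=robot.camera_info(cam); x,y,z=rot(c["orientation"]).inv().apply(np.array(p)-c["xyz"])
    return c["cx"]-c["fx"]*x/z, c["cy"]+c["fy"]*y/z
def blobs(img,h0,h1,amin=150):
    hsv=cv2.cvtColor(img,cv2.COLOR_RGB2HSV)
    m=cv2.inRange(hsv,(h0,190,70),(h1,255,255))
    if h0==0: m|=cv2.inRange(hsv,(174,190,70),(180,255,255))
    n,_,s,c=cv2.connectedComponentsWithStats(m)
    return [(c[i],s[i]) for i in range(1,n) if s[i][4]>amin]
def goal(p,yaw=None):
    """shift (scaled) and yaw turn (scaled) from the measured pose to TCP p, with the jaw axis at world angle yaw (deg), tool down"""
    o=robot.observe(); r=rot(o["tcp_rot"]); s=r.inv().apply(np.array(p)-o["position"])/.8
    w=np.zeros(3)
    if yaw is not None:
        best=[]
        for k in (0,180):
            a=np.radians(yaw+k); x=[np.cos(a),np.sin(a),0]; y=[np.sin(a),-np.cos(a),0]
            t=R.from_matrix(np.c_[x,y,[0,0,-1]]); best.append((r.inv()*t).as_rotvec(degrees=True)/45)
        w=min(best,key=np.linalg.norm)
    print("shift",s.round(4),"turn",w.round(4))
E
python3 - <<'E'
from h import *
t=cv2.imread("pics/top0.png")[:,:,::-1]; s=cv2.imread("pics/side0.png")[:,:,::-1]
for n,i in(("top",t),("side",s)):
    for c,h0,h1,z in(("red",0,4,.018),("yel",20,30,.01)):
        for b,st in blobs(i,h0,h1): print(n,c,b.round(1),st,world(n,*b,z).round(4), world(n,*b,z*.7).round(4))
a=cv2.resize(t[215:310,195:300],None,fx=5,fy=5,interpolation=2); b=cv2.resize(s[175:255,220:300],None,fx=475/80,fy=475/80,interpolation=2)
k=np.hstack([cv2.resize(a,(400,362)),cv2.resize(b,(362,362))]); print(k.shape); cv2.imwrite("pics/tube.png",k[:,:,::-1])
E
```

```text
(362, 762, 3)
```

View pics/tube.png

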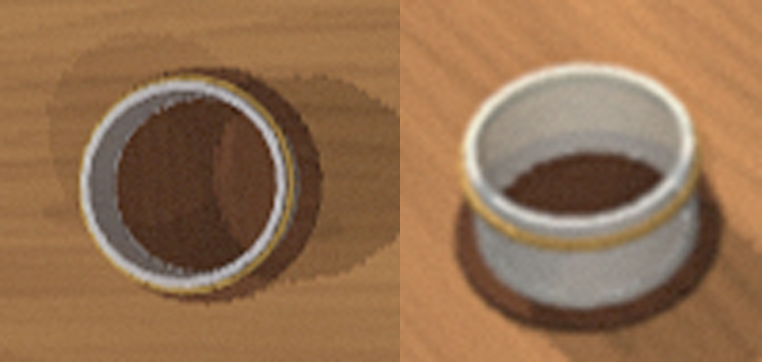

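The crop shows the rim ellipse centre at crop (183,185), so top pixel (243,263.6), and at (580,146), so side pixel (259.8,207.3). My colour thresholds were too strict.

```bash
sed -i 's/190,70/150,70/g' h.py; python3 - <<'E'
from h import *
t=cv2.imread("pics/top0.png")[:,:,::-1].copy(); s=cv2.imread("pics/side0.png")[:,:,::-1].copy()
print(t[298,364],t[214,382],s[312,297])
for n,i in(("top",t),("side",s)):
    for c,h0,h1,z in(("red",0,4,.018),("yel",21,32,.01)):
        for b,st in blobs(i,h0,h1): print(n,c,b.round(1),st,world(n,*b,z*.8).round(4))
print(world("top",243,263.6,.054),world("side",259.8,207.3,.054))
E
```

```text
[168  54  44] [199 163  62] [200  60  55]
top red [461.2 289.1] [443 273  37  33 913] [ 0.4668 -0.2175  0.0144]
top red [362.9 297.6] [346 281  34  34 882] [ 0.4548 -0.0464  0.0144]
top yel [381.3 213.8] [365 198  34  33 869] [ 0.6025 -0.0831  0.008 ]
side red [297.  311.5] [280 295  35  34 968] [ 0.4534 -0.047   0.0144]
side red [370.7 382.5] [ 352  363   39   40 1237] [ 0.4657 -0.2184  0.0144]
side yel [379.2 282.6] [363 270  33  26 686] [ 0.604  -0.0807  0.008 ]
[0.51782538 0.15693276 0.054     ] [0.51931844 0.15710873 0.054     ]
```

```bash
python3 - <<'E'
from h import *
goal([.454,-.047,.12]); goal([.454,-.047,.12],66)
E
```

```text
shift [-0.5165  0.5445  0.1658] turn [0. 0. 0.]
shift [-0.5165  0.5445  0.1658] turn [-0.0003  0.0016  0.0154]
```

Emit:
arm_command --pt "0 -0.5165 0.5445 0.1658 0 0 0" --pt "0 -0.5165 0.5445 0.1658 0 0 0" --pt "0 -0.5165 0.5445 0.1658 0 0 0" --pt "0 -0.5165 0.5445 0.1658 0 0 0" --pt "0 -0.5165 0.5445 0.1658 0 0 0" --pt "0 -0.5165 0.5445 0.1658 0 0 0" --pt "0 -0.5165 0.5445 0.1658 0 0 0" --pt "0 -0.5165 0.5445 0.1658 0 0 0" --force 15

```text
time_s: 0.77
position: [0.346, 0.2041, 0.1805]
tcp_rot: [0.0, 0.835, 0.55, 0.0]
contact_force: [1.5, 0.3, -0.1]
finger_gap: 0.0883
```

```bash
python3 - <<'E'
from h import *
goal([.454,-.047,.08])
E
```

```text
shift [-0.235   0.2482  0.1256] turn [0. 0. 0.]
```

Emit:
arm_command --pt "0 -0.225 0.238 0.12 0 0 0" --pt "0 -0.225 0.238 0.12 0 0 0" --pt "0 -0.225 0.238 0.12 0 0 0" --pt "0 -0.225 0.238 0.12 0 0 0" --pt "0 -0.225 0.238 0.12 0 0 0" --pt "0 -0.225 0.238 0.12 0 0 0" --pt "0 -0.225 0.238 0.12 0 0 0" --pt "0 -0.225 0.238 0.12 0 0 0"

```text
time_s: 1.43
position: [0.451, -0.0387, 0.0831]
tcp_rot: [-0.0, 0.837, 0.548, -0.0]
contact_force: [-1.0, 0.5, -0.8]
finger_gap: 0.0882
```

Emit:
arm_command --pt "0 0 0 0 0 0 0" --pt "0 0 0 0 0 0 0"

```text
time_s: 1.6
position: [0.449, -0.034, 0.0849]
tcp_rot: [-0.0, 0.835, 0.55, -0.0]
contact_force: [-0.3, -0.2, -0.4]
finger_gap: 0.0876
```

```bash
python3 - <<'E'
from h import *
goal([.454,-.047,.019]); s=robot.grab_frame("side"); cv2.imwrite("pics/s1.png",s[150:450,100:500,::-1].repeat(2,0).repeat(2,1)); print(robot.observe()["position"])
E
```

```text
shift [-0.0124  0.0123  0.0823] turn [0. 0. 0.]
[ 0.44898195 -0.0336748   0.08512785]
```

View pics/s1.png

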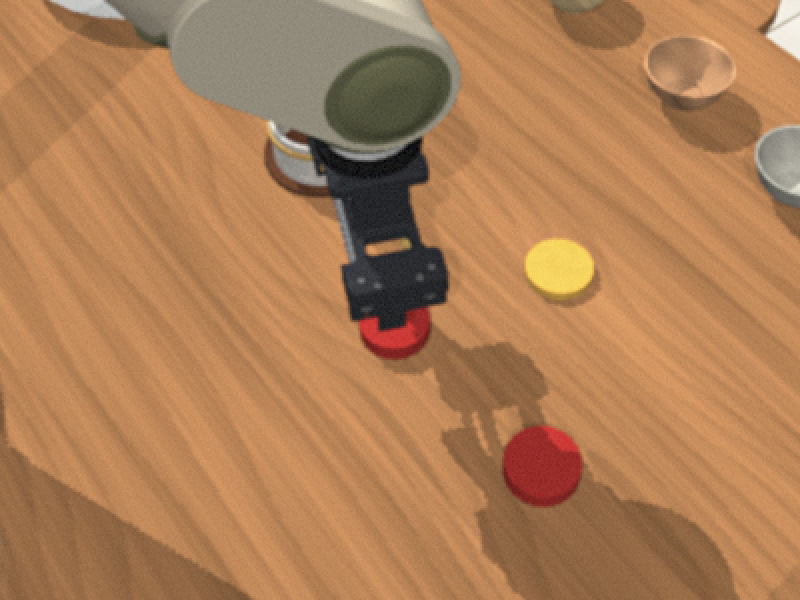

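The gripper stands over the nearer red coaster at crop (395,325), about 14 mm short. I'll shift across, lower and close.

Emit:
arm_command --pt "0 -0.0124 0.0123 0.02 0 0 0" --pt "0 -0.0124 0.0123 0.04 0 0 0" --pt "0 -0.0124 0.0123 0.065 0 0 0" --pt "0 -0.0124 0.0123 0.0823 0 0 0" --pt "0 -0.0124 0.0123 0.0823 0 0 0" --pt "0 -0.0124 0.0123 0.0823 0 0 0"

```text
time_s: 2.15
position: [0.4543, -0.0467, 0.0194]
tcp_rot: [-0.0, 0.835, 0.55, -0.0]
contact_force: [-0.5, 0.5, 0.8]
finger_gap: 0.0881
```

Emit:
arm_command --pt "0.5 0 0 0 0 0 0" --pt "0.5 0 0 0 0 0 0" --pt "0.5 0 0 0 0 0 0" --pt "0.5 0 0 0 0 0 0" --pt "0.5 0 0 0 0 0 0" --pt "0.5 0 0 0 0 0 0" --force 15

```text
time_s: 2.65
position: [0.4548, -0.0477, 0.0194]
tcp_rot: [0.0, 0.835, 0.55, 0.0]
contact_force: [-0.6, 2.3, 6.8]
finger_gap: 0.0592
```

Emit:
arm_command --pt "0.5 0 0 -0.02 0 0 0" --pt "0.5 0 0 -0.05 0 0 0" --pt "0.5 0 0 -0.09 0 0 0" --pt "0.5 0 0 -0.125 0 0 0" --pt "0.5 0 0 -0.125 0 0 0" --pt "0.5 0 0 -0.125 0 0 0"

```text
time_s: 3.15
position: [0.4549, -0.0478, 0.1198]
tcp_rot: [0.001, 0.835, 0.55, 0.001]
contact_force: [0.5, 0.2, -0.6]
finger_gap: 0.0595
```

```bash
python3 - <<'E'
from h import *
goal([.5185,.157,.12]); s=robot.grab_frame("side"); cv2.imwrite("pics/s2.png",s[100:400,100:500,::-1].repeat(2,0).repeat(2,1)); print(robot.observe()["position"],robot.observe()["finger_gap"])
E
```

```text
shift [ 0.2666 -0.0283 -0.0003] turn [0. 0. 0.]
[ 0.45432984 -0.04765369  0.11871072] 0.05966241371053379
```

View pics/s2.png

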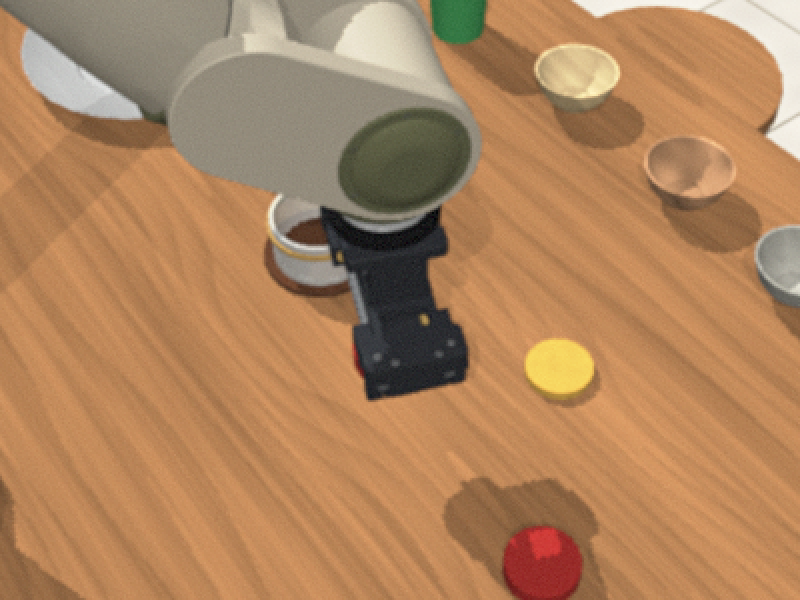

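The coaster has left the table and is held; its red edge shows at crop (360,355). I'll carry it over the tube.

Emit:
arm_command --pt "0.5 0.03 -0.0033 0 0 0 0" --pt "0.5 0.07 -0.0075 0 0 0 0" --pt "0.5 0.115 -0.0122 0 0 0 0" --pt "0.5 0.16 -0.017 0 0 0 0" --pt "0.5 0.205 -0.0218 0 0 0 0" --pt "0.5 0.24 -0.0255 0 0 0 0" --pt "0.5 0.26 -0.0275 0 0 0 0" --pt "0.5 0.2666 -0.0283 0 0 0 0"

```text
time_s: 3.87
position: [0.5178, 0.1593, 0.117]
tcp_rot: [-0.001, 0.835, 0.551, -0.001]
contact_force: [-0.4, -0.1, -0.5]
finger_gap: 0.0596
```

Emit:
arm_command --pt "0.5 0 0 0 0 0 0" --pt "0.5 0 0 0 0 0 0"

```text
time_s: 4.03
position: [0.5176, 0.1564, 0.1179]
tcp_rot: [-0.0, 0.835, 0.55, -0.001]
contact_force: [-0.6, -0.6, -1.1]
finger_gap: 0.0596
```

```bash
python3 - <<'E'
from h import *
goal([.5185,.157,.074]); o=robot.observe();print(o["position"],o["finger_gap"])
s=robot.grab_frame("side")[110:310,150:370];t=robot.grab_frame("top")[150:350,150:370]
cv2.imwrite("pics/s3.png",cv2.resize(np.hstack([s,t]),(792,360),interpolation=2)[:,:,::-1])
E
```

```text
shift [0.0012 0.0008 0.0549] turn [0. 0. 0.]
[0.51762479 0.15640376 0.11792118] 0.05963647010870683
```

View pics/s3.png

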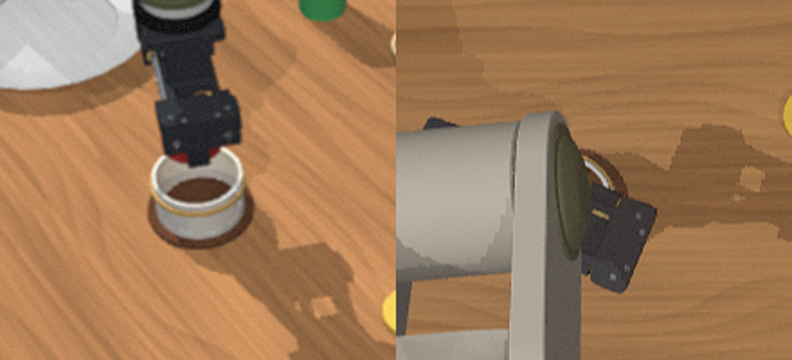

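The red coaster sits above the bore at crop (195,155) and is centred in the side view. I'll lower it to just above the rim and open.

Emit:
arm_command --pt "0.5 0.001 0.0008 0.02 0 0 0" --pt "0.5 0.001 0.0008 0.04 0 0 0" --pt "0.5 0.001 0.0008 0.054 0 0 0" --pt "0.5 0.001 0.0008 0.0587 0 0 0" --pt "0.5 0.001 0.0008 0.0587 0 0 0" --pt "0.5 0.001 0.0008 0.0587 0 0 0" --pt "0.5 0.001 0.0008 0.0587 0 0 0"

```text
time_s: 4.72
position: [0.5195, 0.1573, 0.0728]
tcp_rot: [0.0, 0.835, 0.55, 0.001]
contact_force: [0.2, 0.7, -0.2]
finger_gap: 0.0592
```

Emit:
arm_command --pt "0 0 0 0 0 0 0" --pt "0 0 0 0 0 0 0" --pt "0 0 0 0 0 0 0" --pt "0 0 0 0 0 0 0" --pt "0 0 0 0 0 0 0" --pt "0 0 0 -0.03 0 0 0" --pt "0 0 0 -0.06 0 0 0" --pt "0 0 0 -0.06 0 0 0"

```text
time_s: 5.38
position: [0.5208, 0.1579, 0.1239]
tcp_rot: [0.002, 0.835, 0.55, 0.003]
contact_force: [-0.2, 0.3, 1.1]
finger_gap: 0.0881
```

```bash
python3 - <<'E'
from h import *
goal([.4665,-.218,.12]); o=robot.observe();print(o["position"],o["finger_gap"])
E
```

```text
shift [-0.4584  0.1234  0.0041] turn [0. 0. 0.]
[0.52076997 0.15785186 0.12385027] 0.08810569092865471
```

Emit:
arm_command --pt "0 -0.04 0.0108 0 0 0 0" --pt "0 -0.085 0.0229 0 0 0 0" --pt "0 -0.13 0.035 0 0 0 0" --pt "0 -0.175 0.0471 0 0 0 0" --pt "0 -0.22 0.0592 0 0 0 0" --pt "0 -0.265 0.0713 0 0 0 0" --pt "0 -0.31 0.0835 0 0 0 0" --pt "0 -0.34 0.0915 0 0 0 0"

```text
time_s: 6.05
position: [0.4781, -0.1239, 0.1197]
tcp_rot: [0.0, 0.836, 0.549, -0.0]
contact_force: [0.6, 0.5, 0.2]
finger_gap: 0.088
```

Emit:
arm_command --pt "0 -0.04 0.0108 0 0 0 0" --pt "0 -0.08 0.0215 0.01 0 0 0" --pt "0 -0.11 0.0296 0.03 0 0 0" --pt "0 -0.1184 0.0319 0.05 0 0 0" --pt "0 -0.1184 0.0319 0.05 0 0 0" --pt "0 -0.1184 0.0319 0.05 0 0 0" --pt "0 -0.1184 0.0319 0.05 0 0 0"

```text
time_s: 6.63
position: [0.4649, -0.2176, 0.0805]
tcp_rot: [0.0, 0.835, 0.55, 0.0]
contact_force: [0.5, -0.7, 0.4]
finger_gap: 0.0882
```

```bash
python3 - <<'E'
from h import *
o=robot.observe();print(o["position"],o["finger_gap"])
goal([.4665,-.218,.019],66.7)
s=robot.grab_frame("side");t=robot.grab_frame("top")
a=cv2.resize(s[160:280,200:330],(390,360),interpolation=2);b=cv2.resize(t[215:315,190:298],(390,360),interpolation=2)
c=cv2.resize(s[300:450,300:462],(390,240));d=cv2.resize(t[220:350,380:590],(390,240))
cv2.imwrite("pics/s4.png",np.vstack([np.hstack([a,b]),np.hstack([c,d])])[:,:,::-1])
E
```

```text
[ 0.4648883  -0.21755017  0.08052875] 0.0881692347670097
shift [0.0003 0.0021 0.0769] turn [ 0.0002 -0.0001  0.0007]
```

View pics/s4.png

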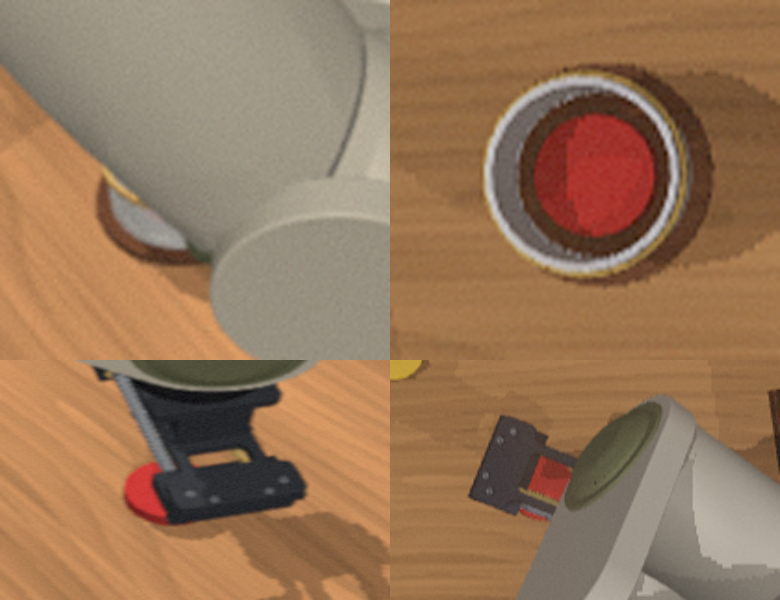

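The first coaster lies flat and centred in the tube, at (597,175) in the top-right panel. The jaws straddle the second one, so I'll lower and grip it.

Emit:
arm_command --pt "0 0.0003 0.002 0.02 0 0 0" --pt "0 0.0003 0.002 0.045 0 0 0" --pt "0 0.0003 0.002 0.065 0 0 0" --pt "0 0.0003 0.002 0.0765 0 0 0" --pt "0 0.0003 0.002 0.0765 0 0 0" --pt "0 0.0003 0.002 0.0765 0 0 0"

```text
time_s: 7.23
position: [0.4666, -0.2184, 0.0193]
tcp_rot: [0.0, 0.835, 0.55, 0.0]
contact_force: [0.4, 0.6, 0.6]
finger_gap: 0.0881
```

Emit:
arm_command --pt "0.5 0 0 0 0 0 0" --pt "0.5 0 0 0 0 0 0" --pt "0.5 0 0 0 0 0 0" --pt "0.5 0 0 0 0 0 0" --pt "0.5 0 0 0 0 0 0" --pt "0.5 0 0 0 0 0 0" --force 15

```text
time_s: 7.73
position: [0.4664, -0.2187, 0.0193]
tcp_rot: [0.0, 0.835, 0.55, 0.0]
contact_force: [-1.5, 0.3, 5.5]
finger_gap: 0.0596
```

Emit:
arm_command --pt "0.5 0 0 -0.02 0 0 0" --pt "0.5 0 0 -0.05 0 0 0" --pt "0.5 0 0 -0.09 0 0 0" --pt "0.5 0 0 -0.125 0 0 0" --pt "0.5 0 0 -0.125 0 0 0" --pt "0.5 0 0 -0.125 0 0 0"

```text
time_s: 8.23
position: [0.4666, -0.2189, 0.1199]
tcp_rot: [0.001, 0.835, 0.55, 0.0]
contact_force: [-0.2, 0.2, -0.5]
finger_gap: 0.0595
```

```bash
python3 - <<'E'
from h import *
goal([.5185,.157,.12]); print(robot.observe()["position"],robot.observe()["finger_gap"])
E
```

```text
shift [ 0.4572 -0.1263 -0.0009] turn [0. 0. 0.]
[ 0.46655056 -0.21890031  0.11986498] 0.05947642439978075
```

Emit:
arm_command --pt "0.5 0.03 -0.0083 0 0 0 0" --pt "0.5 0.07 -0.0193 0 0 0 0" --pt "0.5 0.115 -0.0318 0 0 0 0" --pt "0.5 0.16 -0.0442 0 0 0 0" --pt "0.5 0.205 -0.0566 0 0 0 0" --pt "0.5 0.25 -0.0691 0 0 0 0" --pt "0.5 0.29 -0.0801 0 0 0 0" --pt "0.5 0.32 -0.0884 0 0 0 0"

```text
time_s: 8.9
position: [0.5018, 0.047, 0.1174]
tcp_rot: [-0.001, 0.835, 0.55, -0.001]
contact_force: [0.3, -0.5, -0.2]
finger_gap: 0.0595
```

Emit:
arm_command --pt "0.5 0.04 -0.011 0 0 0 0" --pt "0.5 0.08 -0.0221 0 0 0 0" --pt "0.5 0.11 -0.0304 0 0 0 0" --pt "0.5 0.13 -0.0359 0 0 0 0" --pt "0.5 0.1372 -0.0379 0 0 0 0" --pt "0.5 0.1372 -0.0379 0 0 0 0" --pt "0.5 0.1372 -0.0379 0 0 0 0"

```text
time_s: 9.48
position: [0.5178, 0.1566, 0.118]
tcp_rot: [-0.0, 0.835, 0.55, -0.001]
contact_force: [0.3, -0.4, -0.2]
finger_gap: 0.0593
```

```bash
python3 - <<'E'
from h import *
goal([.5185,.157,.072]); o=robot.observe();print(o["position"],o["finger_gap"])
s=robot.grab_frame("side")[110:310,150:370]
cv2.imwrite("pics/s5.png",cv2.resize(s,(550,500),interpolation=2)[:,:,::-1])
E
```

```text
shift [0.0008 0.0007 0.0575] turn [0. 0. 0.]
[0.51778623 0.15664234 0.11799441] 0.059329535097715005
```

View pics/s5.png

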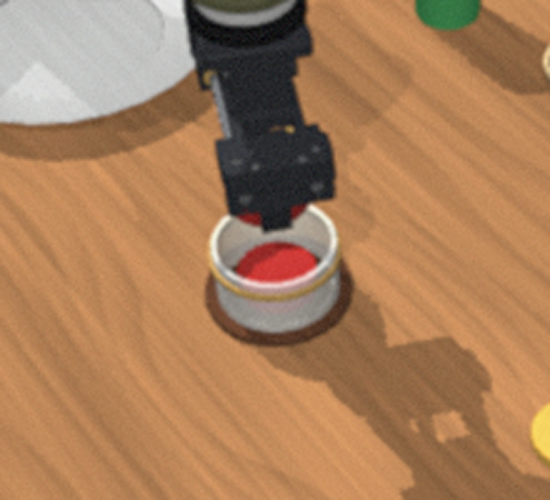

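The second coaster is held above the tube at (270,215), and the first lies inside at (278,262). I'll lower and release as before.

Emit:
arm_command --pt "0.5 0.0008 0.0007 0.02 0 0 0" --pt "0.5 0.0008 0.0007 0.04 0 0 0" --pt "0.5 0.0008 0.0007 0.054 0 0 0" --pt "0.5 0.0008 0.0007 0.0587 0 0 0" --pt "0.5 0.0008 0.0007 0.0587 0 0 0" --pt "0.5 0.0008 0.0007 0.0587 0 0 0" --pt "0.5 0.0008 0.0007 0.0587 0 0 0"

```text
time_s: 10.12
position: [0.5193, 0.1572, 0.0726]
tcp_rot: [0.0, 0.836, 0.549, 0.001]
contact_force: [-0.6, -0.0, -1.0]
finger_gap: 0.0594
```

Emit:
arm_command --pt "0 0 0 0 0 0 0" --pt "0 0 0 0 0 0 0" --pt "0 0 0 0 0 0 0" --pt "0 0 0 0 0 0 0" --pt "0 0 0 0 0 0 0" --pt "0 0 0 -0.03 0 0 0" --pt "0 0 0 -0.08 0 0 0" --pt "0 0 0 -0.12 0 0 0"

```text
time_s: 10.78
position: [0.5188, 0.1576, 0.1696]
tcp_rot: [-0.0, 0.835, 0.55, -0.0]
contact_force: [1.1, 0.4, 0.0]
finger_gap: 0.0882
```

Emit:
arm_command --pt "0 -0.04 0.0108 -0.02 0 0 0" --pt "0 -0.085 0.0229 -0.02 0 0 0" --pt "0 -0.13 0.035 -0.02 0 0 0" --pt "0 -0.175 0.0471 -0.02 0 0 0" --pt "0 -0.22 0.0592 -0.02 0 0 0" --pt "0 -0.265 0.0713 -0.02 0 0 0" --pt "0 -0.31 0.0835 -0.02 0 0 0" --pt "0 -0.34 0.0915 -0.02 0 0 0"

```text
time_s: 11.45
position: [0.4779, -0.1239, 0.184]
tcp_rot: [0.0, 0.836, 0.549, -0.0]
contact_force: [0.7, 0.7, 1.3]
finger_gap: 0.088
```

Emit:
arm_command --pt "0 0 0 0 0 0 0" --pt "0 0 0 0 0 0 0"

```text
time_s: 11.62
position: [0.4783, -0.122, 0.1838]
tcp_rot: [-0.0, 0.836, 0.549, 0.0]
contact_force: [0.3, 0.6, -0.4]
finger_gap: 0.088
```

```bash
python3 - <<'E'
from h import *
o=robot.observe();print(o["position"],o["finger_gap"])
s=robot.grab_frame("side");t=robot.grab_frame("top")
a=cv2.resize(s[160:280,200:330],(390,360),interpolation=2);b=cv2.resize(t[215:315,190:298],(390,360),interpolation=2)
for n,i in(("top",t),("side",s)):
    for x,_ in blobs(i,21,32): print(n,"yel",x,world(n,*x,.008).round(4))
    for x,st in blobs(i,0,4): print(n,"red",x,st,world(n,*x,.044).round(4))
cv2.imwrite("pics/s6.png",np.vstack([np.hstack([a,b]),cv2.resize(t[150:240],(780,110))])[:,:,::-1])
E
```

```text
[ 0.47832467 -0.12196637  0.18383239] 0.08797330920554719
top yel [381.32835821 213.76578645] [ 0.6026 -0.0832  0.008 ]
top red [245.10564103 262.64820513] [228 245  37  36 975] [0.5195 0.1553 0.044 ]
side yel [387.02604167 288.        ] [ 0.607  -0.0977  0.008 ]
side red [260.04056437 211.09171076] [245 200  32  22 567] [0.5191 0.1574 0.044 ]
```

View pics/s6.png

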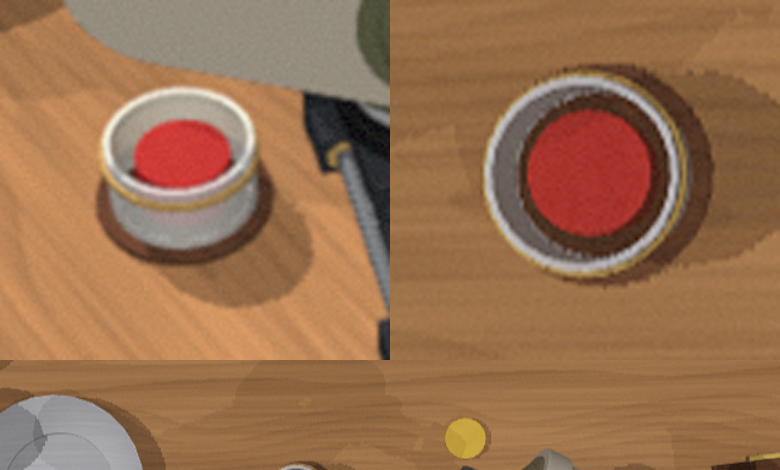

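The stack is level and centred in the tube. Both cameras agree to about 2 mm at a height of 44 mm. In the top view the yellow coaster has not moved; in the side view the arm partly hides it. I'll hand in the job.

```bash
python3 -c "
from workcell import robot
print(robot.close_job())"
```

```text
the job is handed in; nothing more can be done
None
```

Both red coasters are in the tube, one flat on the other. I gripped each by its upper edge, let it go just above the rim and moved the arm clear. The job was handed in at about 11.7 s, well inside the 48 s limit.

**Last checks:**
- **Stack:** it looks level and sits within about 2 mm of the tube axis. Assuming a top at 44 mm, the top and side views agree to about 2 mm, which fits the stack reaching the brass band.
- **Yellow coaster:** the top view puts it at the same pixel as at the start. The side view read it about 17 mm off; I put that down to the arm partly hiding it there and did not check further.
- **Gripper:** it is open and well clear of everything.

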